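# Slide the clip carrier round the bent rod of a third-hand stand

### The job

Put the loose clip carrier back on the third-hand stand: thread its bore over the free end of the hand-bent rod, slide it along and round the bend, and bring it fully home against the boss on the post, so that its clip hangs over the circuit board. Slide it gently and never force it when it binds in the bend, let go of it there, and leave the other things on the bench where they are.

Things in the scene. Friction and masses are not known exactly. Their poses are not given: they have to be found in the camera images.
- carrier: Loose clip carrier, 28 x 26 x 77 mm, 90 to 145 g, standing on the bench on its flat clip. Origin: centre of its underside, z up, x along the bore. Grey steel duck-bill clip 28 (x) x 23 (y) x 19 mm below, aluminium barrel 26 mm in diameter and 28 mm long (x) above it, red grip on top. Same either way round. Heavier below the bore: it hangs clip down on the rod.
- bore (a point): Centre of the carrier's bore, 38 mm above its underside; axes as the carrier's. The bore, 14 mm in diameter, runs right through the barrel along x.
- carrier_grip (a point): Centre of the red ribbed finger grip on top of the carrier, 64 mm above its underside (26 mm above the bore's axis); the grip is 22 mm along x, 12 mm thick along y and 26 mm high (51 to 77 mm above the underside). Fingers hold it closing along y, tips above the barrel.
- stand: Third-hand stand, fixed: blue base plate 170 x 100 mm with a circuit board in rails (all below 42 mm), a steel post and on it a boss 21 mm in diameter. Origin at bench level, z up. A level steel rod, 10 mm in diameter, axis 110 mm above the bench, leaves the boss face at x = 50 mm and runs along -x on y = 0 for 80 mm (inner leg), to the bend. Nothing reaches over 11 mm above the rod's axis.
- bend_centre (a point): Nominal centre of the rod's bend, at rod height, axes as the stand's: stand x = -30, y = -50 mm. From the inner leg's end the rod's axis runs round it on a radius of 50 mm, first towards -x, then towards -y, by some 60 to 105 degrees, then goes on as a straight free leg to the tip. In the bend the bore, kept level with the rod, has only 0.8 mm of play to either side, on the legs 2 mm.
- seat (a point): Point on the rod's axis in the face of the boss, axes as the stand's: x points along the rod into the boss. With the carrier fully home, the bore's centre is 14 mm from it along -x.
- rod_tip (a point): Outermost point of the rod's rounded free end, on its axis, 70 mm from the end of the bend; its y axis points along the free leg from the tip to the bend. The rod is hand-bent: flat, but turned a little about the inner leg (tip up to 4 mm high or low), its legs joining bend and boss up to 4 degrees askew, so the bend lies up to 11 mm aside. Only boss and tip are where these poses say: feel.
- reel: Reel of solder, 54 mm diameter, 30 mm high, standing near the work. Origin at the centre of its underside.
- cell: Black and blue battery cell, 15 x 50 x 15 mm, lying near the stand. Origin at the centre of its underside.
- relay_blue: Blue relay, 24 x 30 x 24 mm, near the stand. Origin at the centre of its underside.
- driver: Yellow screwdriver, 107 mm long, lying near the work. Origin at the centre of its underside.

How it is judged:
By the outcome, as a careful person would: the job done as asked, in the order asked, and still so for the second after the job is handed in, with the robot touching nothing.
It also fails if it takes over 69 s, if anything falls off the work surface, if the arm or the gripper's body presses on something with over 40 N, if the wrist force passes 120 N, or if a joint passes its speed limit or range.

### The arm

A 6-joint arm with a two-finger parallel gripper is mounted at the origin on a cart in front of the work surface, level with it; the furniture and walls round the work are solid. World frame = base frame: x ahead of the robot, y to its left, z up, the work surface at z = 0. Lengths are in mm, angles in rad, forces in N, time in s.
With the tool pointing down it reaches from about 350 to 975 mm from the base axis. Payload 7.1 kg.
Tool frame: the origin (TCP) lies on the front face of the gripper's body, between the roots of the fingers; the fingertips stand 80 mm ahead of it and the grasp point (between the pads) lies 61 mm ahead of it (env.tips_ahead is the distance from the TCP to the fingertips, in mm); z points along the fingers, y is the line along which they close (so a half turn about z gives the same grasp; the last joint's range is limited). The gripper opens to 88 mm and grips with 3 to 60 N. Pads are 20 mm wide; open, the fingers measure 115 mm over their backs; the gripper's body (75 mm by 178 mm) begins 61 mm behind the grasp point.
Start: joints at [-1.189, 0.423, 1.63, -0, 1.089, -0.019], TCP at [243.863, -575.445, 302.675] pointing down, gripper open.
Joint ranges: [-3, 3], [-0.9, 2.11], [0.09, 2.58], [-1.31, 4.45], [0.11, 2.69], [-2.54, 2.54]. Speed limits (rad/s): [2.39, 2.39, 3.01, 3.14, 3.14, 3.14].

### API

Orientations are given as a unit quaternion [x, y, z, w].
In Python, from station import env, set_gripper, viewer, workorder gives the robot as it stands. Calls block until the motion is done:
- env.reach(position, orientation): joint-space move of the TCP to a pose.
- env.move_l(position, rot=None, rate=150, f_stop=None): straight line of the TCP; rot=None keeps the orientation; rate is the mean speed in mm/s. With f_stop (N) it stops when the force on the tool has changed by that much, and returns True; else False.
- env.move_joints(angles): joint-space move.
- set_gripper(opening): finger opening in mm; the grip force is fixed at half the most; returns when the fingers have stopped.
- env.hold(seconds).
- env.ik(position, orientation): joint angles nearest the present ones, or None.
- env.read_state(): the state.
- viewer.camera(name): name is "scene" or "side" or "wrist"; returns the picture (384x512x3 uint8, blue, green, red); there is no depth.
- viewer.camera_params(name): a dict with "fx", "fy", "cx", "cy" (pixels), "pose" (4x4, takes a point from camera to world coordinates); the wrist camera has in their place "tool_from_camera" (4x4, takes a point from camera to tool coordinates, whose origin is the TCP and whose axes are the flange's). Camera axes: x right, y up, looking along -z (the intrinsics and any distortion apply to the point x, -y, -z); pixel columns grow to the right and rows downward; lengths in mm; the calibration is good to about 2 mm. A picture is of the moment at which its call begins: read the wrist's pose just before it. camera_params takes no time and is no camera call.
A pose or a line that the arm cannot do raises env.IKError and nothing moves.
- workorder.sign_off(): hands the job in; it is judged then, once.
The state is a dict: "time_s": time; "qpos": joint angles; "dq": joint speeds; "tau": joint torques, N m; "tool_pos": TCP position; "orientation": TCP orientation; "force": force on the tool from outside, world axes, zero at the start; "wrist_torque": the same for the moment, N m; "width": finger opening in mm; "grip_force": force on a finger pad.
Only numpy, scipy, OpenCV 4.12 (cv2) and the standard library are available. Lean on these libraries where they do the work, as an engineer would, in place of code of your own. Each camera call takes 0.05 s, during which the arm holds its last target. There are 200 camera calls.

## Working session

There is one attempt and no reset: what is moved stays moved. The work goes in short steps, each a Python script; the robot and the scene stay as the last script left them, time stands still between calls to the robot, and variables do not carry over. Pictures are saved under pics/ and viewed, at most 10 in all, crops included, and the job is handed in when it is done.

```bash
ls; mkdir -p pics; python3 - <<'E'
from station import env, set_gripper, viewer, workorder
import cv2,numpy as np
ims=[]
for n in ["scene","side","wrist"]:
    im=viewer.camera(n); cv2.imwrite(f"pics/{n}0.png",im); p=viewer.camera_params(n)
    print(n,{k:(np.round(v,3).tolist() if not isinstance(v,str) else v) for k,v in p.items()}); ims.append(im)
s=env.read_state();print(s)
cv2.imwrite("pics/a_scene.png",cv2.resize(ims[0],(800,600)));cv2.imwrite("pics/a_side.png",cv2.resize(ims[1],(800,600)))
E
```

```text
pics
scene {'fx': 453.87, 'fy': 453.87, 'cx': 253.77, 'cy': 190.531, 'pose': [[0.808, 0.289, -0.514, -179.217], [-0.589, 0.416, -0.693, -945.219], [0.014, 0.862, 0.507, 777.752], [0.0, 0.0, 0.0, 1.0]]}
side {'fx': 473.313, 'fy': 473.313, 'cx': 255.4, 'cy': 202.378, 'pose': [[1.0, 0.005, 0.012, 551.115], [0.002, 0.878, -0.479, -550.908], [-0.013, 0.479, 0.878, 1101.024], [0.0, 0.0, 0.0, 1.0]]}
wrist {'fx': 296.731, 'fy': 296.731, 'cx': 253.66, 'cy': 189.66, 'tool_from_camera': [[-0.001, 0.958, 0.286, 78.006], [1.0, 0.001, 0.0, 0.298], [0.0, 0.286, -0.958, -81.832], [0.0, 0.0, 0.0, 1.0]]}
{'time_s': 0.15, 'qpos': array([-1.18898206e+00,  4.23660049e-01,  1.63049150e+00, -7.17203663e-06,
        1.08861544e+00, -1.89967245e-02]), 'dq': array([ 0.00107255, -0.00351457, -0.00387321,  0.00059717, -0.00049567,
        0.00059957]), 'tau': array([ 2.43901895e-04, -5.44986570e+01, -2.73918539e+01,  6.44122786e-02,
        2.05207255e-02, -7.21833771e-05]), 'tool_pos': array([ 243.75286933, -575.14497319,  302.09251761]), 'orientation': array([ 9.79985437e-01,  1.99068325e-01, -1.09058146e-04, -5.76959444e-04]), 'force': array([ 0.11255384, -0.15080036,  0.43306833]), 'wrist_torque': array([-0.04031568, -0.00275048,  0.01062157]), 'grip_force': 0.0, 'width': 87.73094929394695}
```

View pics/a_scene.png

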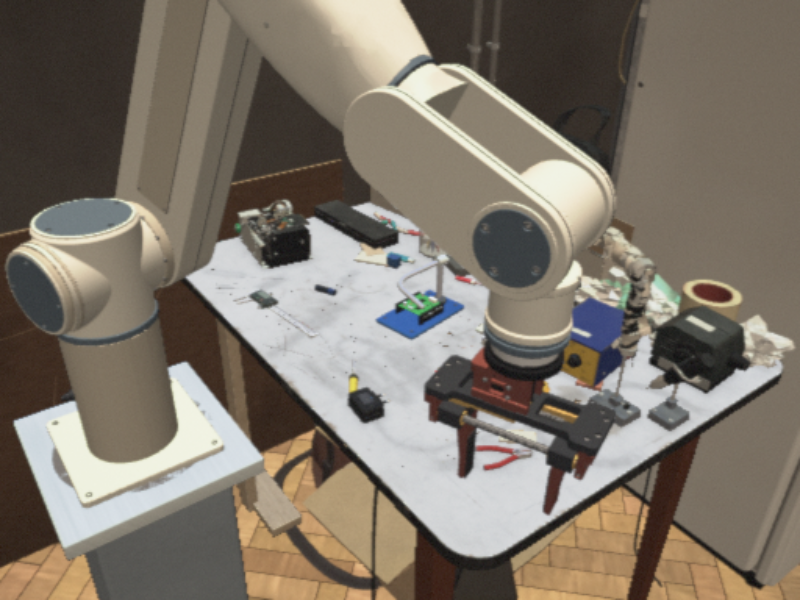

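View pics/a_side.png

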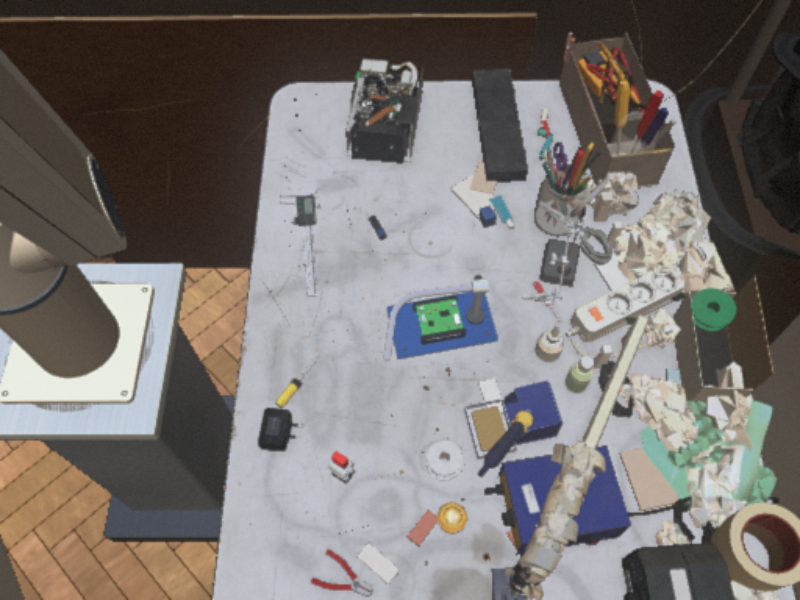

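The scene view shows the stand near (430,310), with the carrier hidden by the gripper. The side view (800x600) shows the carrier's red grip at about (340,461), the stand plate at (445,325), the boss/post at (479,287), the bend near (395,300) and the rod tip near (388,357).

```bash
cat > h.py <<'E'
from station import env, set_gripper, viewer, workorder
import cv2,numpy as np
from scipy.spatial.transform import Rotation as R
def campose(n,st=None):
    p=viewer.camera_params(n)
    if n!="wrist": return p,np.array(p["pose"])
    T=np.eye(4);T[:3,:3]=R.from_quat(st["orientation"]).as_matrix();T[:3,3]=st["tool_pos"]
    return p,T@np.array(p["tool_from_camera"])
def ray(p,T,uv):
    d=T[:3,:3]@np.array([(uv[0]-p["cx"])/p["fx"],-(uv[1]-p["cy"])/p["fy"],-1])
    return T[:3,3],d/np.linalg.norm(d)
def onz(p,T,uv,z):
    o,d=ray(p,T,uv); return o+d*(z-o[2])/d[2]
def proj(p,T,X):
    c=T[:3,:3].T@(np.array(X)-T[:3,3]); return np.array([p["cx"]+p["fx"]*c[0]/-c[2],p["cy"]+p["fy"]*c[1]/c[2]])
def tri(rs):
    A=np.zeros((3,3));b=np.zeros(3)
    for o,d in rs:
        M=np.eye(3)-np.outer(d,d);A+=M;b+=M@o
    X=np.linalg.solve(A,b); return X,[np.linalg.norm((np.eye(3)-np.outer(d,d))@(X-o)) for o,d in rs]
def down(yaw): # tool z down, tool x along world yaw
    return (R.from_euler('z',yaw)*R.from_quat([1,0,0,0])).as_quat()
E
python3 - <<'E'
from h import *
p,T=campose("side")
for n,uv,z in [("grip",(340,461),77),("tip",(388,357),110),("boss",(479,287),110),("bend",(395,300),110),("platecorner",(398,357),5)]:
    print(n,onz(p,T,np.array(uv)*.64,z).round(1))
print(R.from_quat(env.read_state()["orientation"]).as_matrix().round(3))
print(R.from_quat(down(0)).as_matrix())
E
```

```text
grip [ 453.3 -227.2   77. ]
tip [521.4 -79.1 110. ]
boss [662.1  40.8 110. ]
bend [531.3  18.2 110. ]
platecorner [534.6 -29.2   5. ]
[[ 0.921  0.39  -0.   ]
 [ 0.39  -0.921  0.001]
 [ 0.    -0.001 -1.   ]]
[[ 1.  0.  0.]
 [ 0. -1.  0.]
 [ 0.  0. -1.]]
```

```bash
python3 - <<'E'
from h import *
import pickle
out=[]
for i,(pos,yaw) in enumerate([((470,-180,300),0.),((560,-40,330),0.)]):
    env.reach(pos,down(yaw)); env.hold(0.3)
    st=env.read_state(); im=viewer.camera("wrist"); out.append((st,im)); print(st["time_s"],st["tool_pos"],st["qpos"].round(2))
    cv2.imwrite(f"pics/w{i}.png",im); cv2.imwrite(f"pics/w{i}v.png",cv2.resize(im,(800,600),interpolation=cv2.INTER_CUBIC))
    if i==0:
        pass
pickle.dump(out,open("w.pkl","wb"))
s=viewer.camera("scene");cv2.imwrite("pics/scene1.png",s)
E
```

```text
2.1167 [ 469.91412605 -180.45938467  299.955167  ] [-0.39  0.25  1.9  -0.    1.    1.18]
3.1833 [559.50926374 -41.10999057 329.83357693] [-0.09  0.3   1.75 -0.    1.1   1.48]
```

View pics/w0v.png

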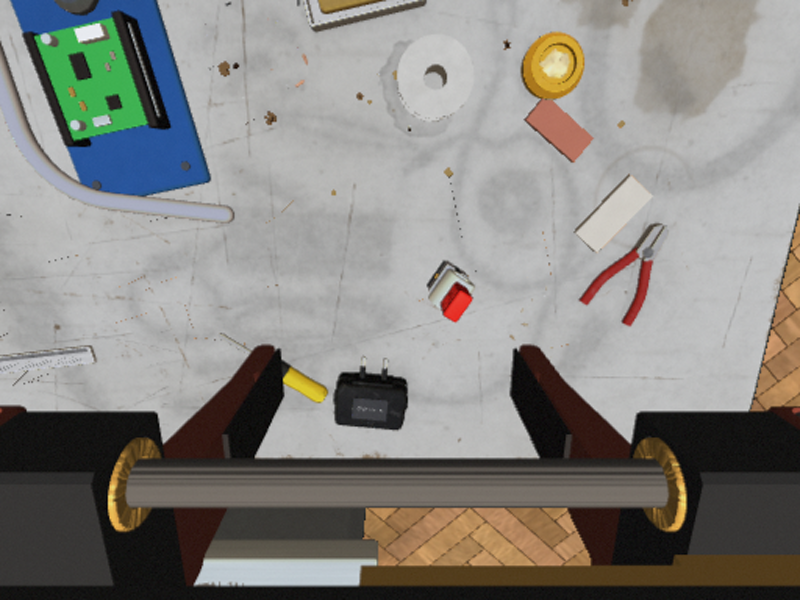

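View pics/w1v.png

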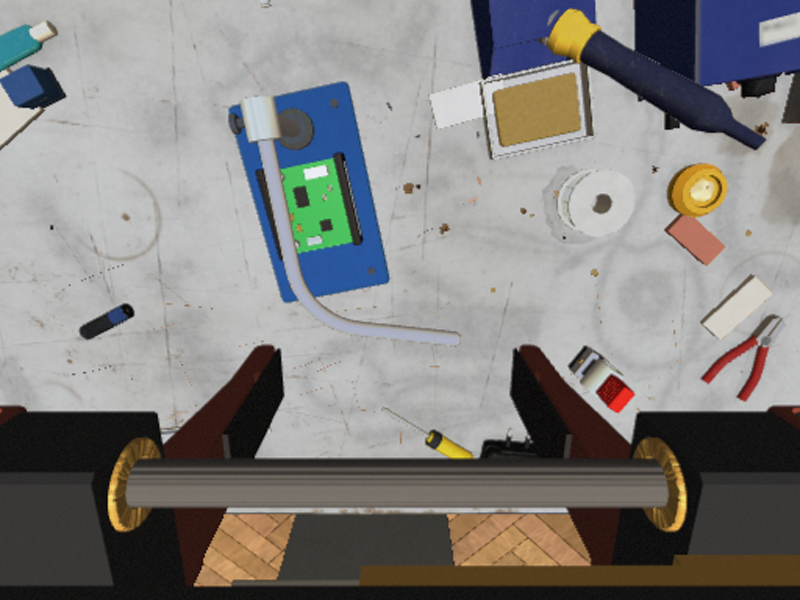

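Wrist views (800x600): in w0 the grip is at (457,301) and the rod tip at (233,214). In w1 the tip is at (460,339), the bend near (310,298), the boss face near (266,140) and the grip at (617,392). I'll refine these using masks.

```bash
python3 - <<'E'
from h import *
import pickle
w=pickle.load(open("w.pkl","rb"))
side=cv2.imread("pics/side0.png");scene=cv2.imread("pics/scene1.png")
for uv in [(400,333),(345,322),(277,210),(400,300),(420,360)]:
    u,v=int(uv[0]*.64),int(uv[1]*.64); print(uv,w[1][1][v,u],cv2.cvtColor(w[1][1],cv2.COLOR_BGR2HSV)[v,u])
def red(im,roi=None):
    h=cv2.cvtColor(im,cv2.COLOR_BGR2HSV)
    return (((h[...,0]<8)|(h[...,0]>172))&(h[...,1]>170)&(h[...,2]>90)).astype(np.uint8)
def near(m,uv,r=45):
    n,l,s,c=cv2.connectedComponentsWithStats(m)
    k=[i for i in range(1,n) if np.hypot(*(c[i]-uv))<r and s[i,4]>20]
    for i in k: print("  blob",c[i].round(1),s[i],cv2.minAreaRect(np.argwhere(l==i)[:,::-1].astype(np.float32)))
for nm,im,uv in [("w0",w[0][1],(457,301)),("w1",w[1][1],(617,392)),("side",side,(340,461))]:
    print(nm); near(red(im),np.array(uv)*.64)
def crop(im,c,h,size):
    c=np.array(c)*.64; x0,y0=(c-h).astype(int); x0=max(x0,0);y0=max(y0,0)
    print("crop",x0,y0,"scale",size/(2*h)); return cv2.resize(im[y0:y0+2*h,x0:x0+2*h],(size,size),interpolation=cv2.INTER_CUBIC)
top=np.hstack([crop(w[0][1],(450,295),25,300),crop(w[1][1],(600,380),25,300)])
# rod w1
bot=np.hstack([crop(side,(440,320),50,300),crop(scene,(430,310),50,300)])
cv2.imwrite("pics/c1.png",np.vstack([top,bot]))
E
```

```text
(400, 333) [195 175 173] [117  29 195]
(345, 322) [178 172 168] [108  14 178]
(277, 210) [198 178 174] [115  31 198]
(400, 300) [177 176 176] [120   1 177]
(420, 360) [178 179 178] [ 60   1 179]
w0
  blob [291.3 193.7] [283 181  19  25 272] ((291.2432861328125, 193.45947265625), (14.647202491760254, 21.15707015991211), 35.53767776489258)
w1
  blob [393.7 252.3] [383 241  23  23 273] ((393.25006103515625, 252.25003051757812), (17.677669525146484, 16.970561981201172), 45.0)
side
crop 263 163 scale 6.0
crop 359 218 scale 6.0
crop 231 154 scale 3.0
crop 225 148 scale 3.0
```

View pics/c1.png

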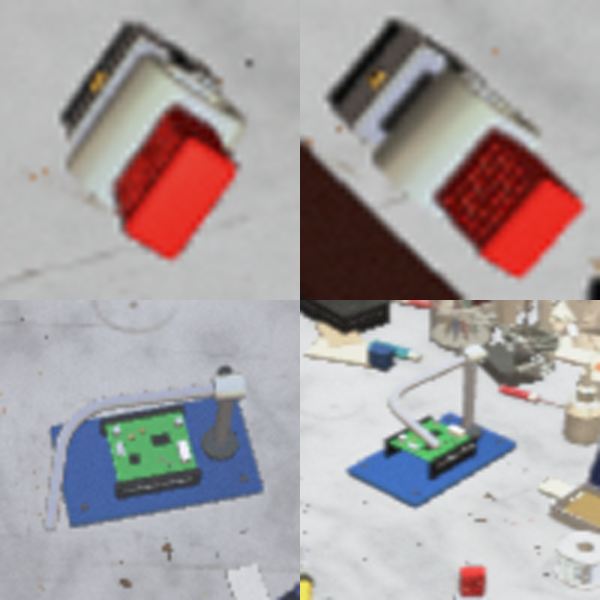

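The crops show the grip's bright top face centred at about (180,200) in the w0 crop and (231,227) in the w1 crop. The rod is clear in both fixed views, with side tip at about (50,525-300) in its crop.

```bash
cat > rod.py <<'E'
from h import *
def rodmask(im,plo=8,phi=45):
    h=cv2.cvtColor(cv2.GaussianBlur(im,(3,3),0),cv2.COLOR_BGR2HSV)
    b=im.astype(int)
    return ((h[...,0]>103)&(h[...,0]<127)&(h[...,1]>plo)&(h[...,1]<75)&(h[...,2]>110)).astype(np.uint8)
E
python3 - <<'E'
from rod import *
import pickle
w=pickle.load(open("w.pkl","rb"))
side=cv2.imread("pics/side0.png")
P=[]
for i in (0,1):
    st,im=w[i]; p,T=campose("wrist",st); h=cv2.cvtColor(im,cv2.COLOR_BGR2HSV)
    m=(((h[...,0]<8)|(h[...,0]>172))&(h[...,1]>170)&(h[...,2]>170)).astype(np.uint8)
    n,l,s,c=cv2.connectedComponentsWithStats(m); ref=[(291,194),(394,252)][i]
    k=min((j for j in range(1,n) if s[j,4]>20),key=lambda j:np.hypot(*(c[j]-ref)))
    r=cv2.minAreaRect(np.argwhere(l==k)[:,::-1].astype(np.float32)); box=cv2.boxPoints(r)
    X=np.array([onz(p,T,b,77) for b in box]); C=onz(p,T,c[k],77)
    e=[X[1]-X[0],X[2]-X[1]]; L=[np.linalg.norm(a) for a in e]; q=e[int(L[1]>L[0])]
    print("grip",c[k].round(1),s[k,4],C.round(1),np.round(L,1),"yaw",np.degrees(np.arctan2(q[1],q[0]))%180)
    P.append(ray(p,T,c[k]))
X,e=tri(P);print("tri grip top",X.round(1),np.round(e,1))
ov=[]
tips=[(233,214),(460,339)]
for i in (0,1):
    st,im=w[i]; m=rodmask(im); n,l,s,c=cv2.connectedComponentsWithStats(m)
    k=1+np.argmax([s[j,4] if s[j,4]<6000 and abs(s[j,0]+s[j,2]-tips[i][0]*.64)<12 else 0 for j in range(1,n)])
    print(s[k]); o=im.copy(); o[l==k]=(0,0,255); ov.append(cv2.resize(o[:260],(800,406),interpolation=cv2.INTER_NEAREST))
    cv2.imwrite(f"pics/m{i}.png",((l==k)*255).astype(np.uint8))
m=rodmask(side);cv2.imwrite("pics/ov.png",cv2.resize(np.hstack([ov[0][:,:400],ov[1][:,200:600]]),(800,406)))
E
```

```text
grip [292.7 195.5] 188 [ 450.5 -222.9   77. ] [21.1 10.8] yaw 146.95727725258683
grip [397.2 255.6] 126 [ 450.5 -222.2   77. ] [21.2 10.8] yaw 146.8811184963255
tri grip top [ 449.9 -223.    75.6] [0.1 0.1]
[   0   47  146   94 1335]
[ 150   86  144  135 1480]
```

View pics/ov.png

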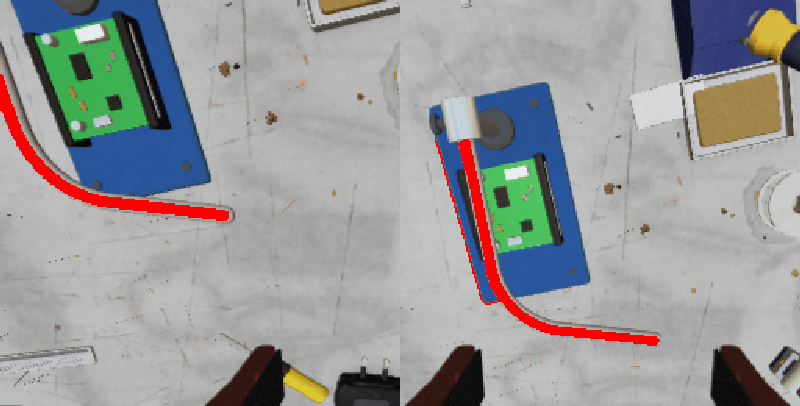

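The mask follows the rod well in both views, missing only its shaded edge. The grip is at (450.5,-222.6), yaw 147°, and its triangulated height of 75.6 agrees with the known 77.

```bash
cat > geo.py <<'E'
from rod import *
import pickle
w=pickle.load(open("w.pkl","rb"))
p0,T0=campose("wrist",w[0][0]);p1,T1=campose("wrist",w[1][0])
ps,Ts=campose("side")
m1=cv2.imread("pics/m1.png",0)>0; m0=cv2.imread("pics/m0.png",0)>0
def legs(m,p,T,colr,rowr,z):
    F=[];I=[];wd=[]
    for u in range(*colr):          # free leg: lower edge + half width
        v=np.flatnonzero(m[:,u]); 
        if len(v): F.append((u,v.min(),v.max()))
    for r in range(*rowr):
        u=np.flatnonzero(m[r]); u=u[u>=u.max()-14]; I.append((r,u.min(),u.max()))
    return np.array(F),np.array(I)
E
python3 - <<'E'
from geo import *
F,I=legs(m1,p1,T1,(215,293),(92,170),110)
print("w1 free widths",(F[:,2]-F[:,1]+1)[::8],"inner",(I[:,2]-I[:,1]+1)[::8], I[::8,1:].tolist())
print("w1 tip col",np.flatnonzero(m1.any(0)).max(),"w0 tip col",np.flatnonzero(m0.any(0)).max())
F0,_=legs(m0,p0,T0,(60,147),(60,61),110); print("w0 free widths",(F0[:,2]-F0[:,1]+1)[::8])
# brightness profiles across the free leg and tip
for nm,im,u,vr in [("w1",w[1][1],250,(198,222)),("w0",w[0][1],110,(118,146))]:
    print(nm,u,vr[0],[(int(x[0]),int(x[2])) for x in im[vr[0]:vr[1],u]])
im=w[1][1];print("w1 row125 u160-192",[(int(x[0]),int(x[2])) for x in im[125,160:192]])
print("tip w1 row216 u280-302",[(int(x[0]),int(x[2])) for x in im[216,280:302]]); print("tip w0 row137",[(int(x[0]),int(x[2])) for x in w[0][1][137,138:156]])
E
```

```text
w1 free widths [7 6 6 6 5 6 6 6 6 6] inner [8 8 7 7 7 6 6 7 6 6] [[165, 172], [167, 174], [169, 175], [171, 177], [173, 179], [175, 180], [177, 182], [178, 184], [180, 185], [182, 187]]
w1 tip col 293 w0 tip col 145
w0 free widths [7 8 8 7 7 7 7 7 7 7 7]
w1 250 198 [(177, 178), (175, 176), (170, 173), (170, 173), (153, 161), (169, 172), (178, 179), (180, 180), (176, 177), (147, 149), (102, 117), (138, 157), (167, 168), (189, 169), (195, 172), (195, 172), (198, 173), (196, 171), (177, 171), (153, 152), (174, 173), (175, 177), (180, 180), (180, 181)]
w0 110 118 [(149, 40), (139, 41), (128, 40), (126, 94), (176, 174), (184, 186), (184, 185), (180, 182), (177, 180), (150, 152), (129, 147), (154, 164), (177, 166), (189, 169), (192, 168), (193, 171), (193, 170), (194, 171), (187, 166), (169, 163), (144, 161), (175, 179), (177, 178), (177, 179), (177, 178), (181, 180), (182, 183), (183, 184)]
w1 row125 u160-192 [(191, 190), (153, 125), (142, 58), (153, 39), (156, 41), (156, 41), (156, 41), (101, 35), (50, 43), (42, 47), (46, 52), (50, 56), (111, 129), (173, 163), (193, 170), (198, 174), (195, 172), (195, 173), (195, 173), (185, 169), (165, 168), (137, 156), (90, 97), (90, 75), (94, 75), (94, 77), (93, 75), (94, 76), (71, 64), (48, 53), (46, 52), (48, 56)]
tip w1 row216 u280-302 [(196, 173), (195, 173), (196, 173), (195, 172), (196, 173), (196, 173), (195, 172), (195, 172), (197, 174), (196, 172), (193, 172), (195, 173), (190, 171), (180, 173), (151, 168), (167, 171), (167, 168), (168, 168), (166, 166), (168, 168), (168, 169), (165, 165)]
tip w0 row137 [(193, 169), (193, 170), (193, 170), (192, 170), (192, 169), (193, 171), (191, 169), (190, 170), (177, 170), (155, 165), (128, 146), (84, 98), (154, 156), (166, 167), (164, 165), (166, 166), (167, 168), (167, 168)]
```

```bash
cat >> geo.py <<'E'
def mid(a): return (a[:,1]+a[:,2])/2
F1,I1=legs(m1,p1,T1,(228,291),(92,165),110)
f1=np.polyfit(F1[:,0],mid(F1)-1.2,1); F0,_=legs(m0,p0,T0,(90,143),(60,61),110); f0=np.polyfit(F0[:,0],mid(F0)-.35,1)
tip1=(294.7,np.polyval(f1,294.7)); tip0=(149.3,np.polyval(f0,149.3))
E
python3 - <<'E'
from geo import *
print(tip0,tip1)
r=[ray(p0,T0,tip0),ray(p1,T1,tip1)]
X,e=tri(r);print("tip 2 wrist",X.round(1),np.round(e,1))
sd=cv2.imread("pics/side0.png")
hs=[(int(x[0]),int(x[2])) for x in sd[226,238:262]];print(hs)
print("side col of X",proj(ps,Ts,X)); 
pc,Tc=campose("scene");print("scene px",proj(pc,Tc,X),"crop px",(proj(pc,Tc,X)-[225,148])*3)
for z in (106,110,114): print(z,onz(p0,T0,tip0,z).round(1),onz(p1,T1,tip1,z).round(1))
# point on the free leg 50mm in: intersect free-leg planes
# boss face: inner leg first row ~
im=w[1][1]
for r in range(84,96): print(r,[int(x) for x in im[r,155:185,2]])
E
```

```text
(149.3, np.float64(137.5514513788099)) (294.7, np.float64(216.87400953661034))
tip 2 wrist [516.5 -86.2 110.1] [0. 0.]
[(192, 182), (188, 181), (191, 183), (189, 182), (190, 182), (188, 180), (189, 182), (186, 179), (185, 178), (202, 172), (199, 173), (180, 175), (164, 158), (193, 184), (194, 188), (167, 151), (147, 76), (160, 68), (159, 68), (160, 71), (161, 73), (159, 69), (160, 68), (159, 69)]
side col of X [246.1898018  231.21955356]
scene px [270.23248455 196.47570719] crop px [135.69745365 145.42712157]
106 [516.  -84.7 106. ] [514.9 -86.8 106. ]
110 [516.5 -86.1 110. ] [516.5 -86.2 110. ]
114 [517.  -87.5 114. ] [518.1 -85.6 114. ]
84 [39, 40, 101, 181, 190, 197, 202, 200, 193, 193, 197, 201, 199, 197, 197, 198, 197, 195, 191, 186, 183, 179, 165, 134, 101, 77, 73, 74, 73, 75]
85 [43, 39, 76, 175, 188, 196, 201, 201, 195, 193, 194, 203, 200, 198, 196, 199, 197, 196, 191, 184, 182, 179, 172, 139, 107, 78, 72, 74, 72, 73]
86 [40, 40, 46, 172, 188, 195, 199, 201, 197, 191, 193, 198, 201, 200, 198, 198, 198, 194, 192, 187, 183, 178, 174, 145, 112, 81, 70, 72, 74, 71]
87 [42, 40, 41
[... 527 characters left out ...]
 59, 74, 76, 77, 77, 78, 79]
91 [43, 40, 42, 39, 74, 75, 68, 57, 54, 57, 153, 167, 172, 174, 173, 173, 172, 170, 167, 154, 83, 45, 41, 44, 64, 74, 76, 77, 79, 76]
92 [41, 38, 41, 40, 42, 41, 41, 41, 42, 40, 161, 169, 173, 173, 173, 173, 173, 170, 168, 160, 109, 54, 39, 40, 42, 73, 75, 77, 79, 77]
93 [40, 39, 40, 40, 39, 41, 42, 39, 39, 38, 108, 159, 171, 173, 174, 173, 172, 169, 167, 165, 125, 59, 41, 40, 40, 40, 58, 77, 79, 77]
94 [40, 42, 41, 39, 40, 39, 40, 43, 37, 38, 86, 159, 170, 173, 174, 172, 175, 172, 168, 168, 138, 66, 42, 39, 38, 41, 40, 48, 58, 77]
95 [42, 42, 41, 38, 40, 40, 43, 38, 39, 39, 57, 157, 167, 172, 174, 173, 173, 173, 168, 169, 146, 75, 43, 40, 38, 40, 40, 39, 44, 46]
```

```bash
cat > path.py <<'E'
from geo import *
m=cv2.morphologyEx(m1.astype(np.uint8),cv2.MORPH_OPEN,np.ones((4,4)))
n,l,s,c=cv2.connectedComponentsWithStats(m);m=l==1+np.argmax(s[1:,4])
W=np.array([onz(p1,T1,(u,v),110) for v,u in np.argwhere(m)])[:,:2]
tip=np.array([516.5,-86.2]); SH=1.35
seat_guess=onz(p1,T1,(169.8,90),110)[:2]
def line(P):
    vx,vy,x,y=cv2.fitLine(P.astype(np.float32),cv2.DIST_L2,0,.01,.01).ravel(); return np.array([x,y]),np.array([vx,vy])
dF=np.linalg.norm(W-tip,axis=1); dI=np.linalg.norm(W-seat_guess,axis=1)
cF,vF=line(W[dF<62]); vF*=np.sign(vF@(seat_guess-tip))
cI,vI=line(W[dI<70]); vI*=np.sign(vI@(seat_guess-tip))
nF=np.array([vF[1],-vF[0]]); nI=np.array([vI[1],-vI[0]])   # right-hand normals = toward the bend centre
cF=cF+SH*nF; cI=cI+SH*nI
B=np.linalg.solve(np.array([[*nF],[*nI]]),[nF@cF+50,nI@cI+50])  # centre from tangent legs
d=W-B; a=np.arctan2(d[:,1],d[:,0]); r=np.hypot(*d.T)
aF=np.arctan2(*(-nF)[::-1]); aI=np.arctan2(*(-nI)[::-1])
E
python3 - <<'E'
from path import *
ang=lambda v:np.degrees(np.arctan2(v[1],v[0]))
print("seat",seat_guess.round(1),"vF",ang(vF),"vI",ang(vI),"B",B.round(1))
print("tip off free line",(tip-cF)@nF,"seat off inner line",(seat_guess-cI)@nI)
print("bend angle",ang(vF)-ang(vI), "free len",(B-50*nF-tip)@vF,"inner len",(seat_guess-(B-50*nI))@vI)
A=np.degrees(np.unwrap(np.r_[aF,a]))[1:]%360; f,i=np.degrees(aF)%360,np.degrees(aI)%360
print(f,i)
for t in np.arange(i-8,f+9,8):
    k=abs(A-t)<3; print(round(t,1),(r[k].mean()-SH).round(2),k.sum())
for q in (10,30,50,65):  # straightness
    k=abs((W-tip)@vF-q)<4; print("free",q,((W[k]-cF)@nF+SH).mean().round(2))
for q in (10,30,50,70):
    k=(abs((seat_guess-W)@vI-q)<4)&(abs((W-cI)@nI)<12); print("inner",q,((W[k]-cI)@nI+SH).mean().round(2))
E
```

```text
seat [648.   39.1] vF 83.34108 vI 8.347718 B [573.1 -23.2]
tip off free line 1.0920671873113523 seat off inner line -0.7771763410857558
bend angle 74.99336 free len 69.15893528003254 inner len 83.19075831560481
173.34108 98.34772
90.3 51.02 37
98.3 50.81 38
106.3 50.79 37
114.3 50.71 35
122.3 50.73 34
130.3 50.35 33
138.3 50.28 30
146.3 50.2 30
154.3 50.23 30
162.3 50.11 29
170.3 50.04 30
178.3 50.42 29
free 10 0.03
free 30 0.14
free 50 -0.07
free 65 0.14
inner 10 -0.29
inner 30 0.16
inner 50 0.09
inner 70 -0.14
```

The measured geometry agrees with the task: bend radius about 50 mm, free leg about 69 mm, inner leg about 80 mm, tip at z of about 110. Next I pick the carrier and go to the pre-entry pose.

```bash
cat > slide.py <<'E'
from path import *
yF=np.arctan2(vF[1],vF[0]); yI=np.arctan2(vI[1],vI[0]); PH=yF-yI
E0=B-50*nF           # bend start (free side)
E1=B-50*nI           # bend end
L1=70.; L2=L1+50*PH
def pose(s,off=(0,0,0),dyaw=0):
    """bore centre & yaw at arc length s from the tip"""
    if s<L1: xy=E0+(s-L1)*vF; y=yF
    elif s<L2:
        t=(s-L1)/50; y=yF-t; xy=B-50*np.array([np.sin(y),-np.cos(y)])
    else: xy=E1+(s-L2)*vI; y=yI
    return np.array([*xy,110.])+off+[0,0,96], y+dyaw
E
python3 - <<'E'
from slide import *
from station import *
for s in (-40,0,70,120,L2,L2+66): 
    P,y=pose(s); q=env.ik(P,down(y)); print(round(s,1),P.round(1),round(np.degrees(y),1),None if q is None else q.round(2))
y=np.radians(147)
set_gripper(50)
env.reach((450.5,-222.6,190),down(y)); env.move_l((450.5,-222.6,134.5),rate=80,f_stop=8)
print(env.read_state()["tool_pos"])
set_gripper(5); st=env.read_state(); print(st["width"],st["grip_force"],st["force"],st["time_s"])
env.move_l((450.5,-222.6,215),rate=100)
P,yy=pose(-45); P2=P+[0,0,6]
env.reach(P2,down(yy)); env.hold(.3); st=env.read_state(); print(st["width"],st["force"],st["wrist_torque"],st["tool_pos"],P2,st["time_s"],st["qpos"].round(2))
im=viewer.camera("wrist");cv2.imwrite("pics/e.png",im);cv2.imwrite("pics/ev.png",cv2.resize(im[100:330,110:420],(800,594),interpolation=cv2.INTER_CUBIC))
pickle.dump((st,im),open("e.pkl","wb"))
E
```

```text
-40 [ 510.7 -126.6  206. ] 83.3 [-0.27  0.42  1.91 -0.    0.81 -0.15]
0 [515.3 -86.9 206. ] 83.3 [-0.19  0.41  1.92 -0.    0.8  -0.07]
70 [523.4 -17.4 206. ] 83.3 [-0.06  0.42  1.92 -0.    0.81  0.06]
120 [551.1  21.7 206. ] 26.0 [ 0.02  0.45  1.86 -0.    0.83  1.13]
135.4 [565.8  26.3 206. ] 8.3 [ 0.03  0.47  1.83 -0.    0.85  1.45]
201.4 [631.1  35.9 206. ] 8.3 [ 0.04  0.55  1.67 -0.    0.92  1.46]
[ 450.68091766 -222.69002549  134.64011059]
11.811854067078999 29.995462596416473 [ 0.2050046  -0.28502194  1.48330844] 8.05
11.582447395244067 [-0.5208373  -0.74887717 -0.80920364] [-0.05380707 -0.09732041 -0.01530551] [ 509.98578639 -131.8250261   212.03596317] [ 510.09963989 -131.60519409  212.        ] 10.5083 [-0.28  0.41  1.91  0.    0.82 -0.16]
```

View pics/ev.png

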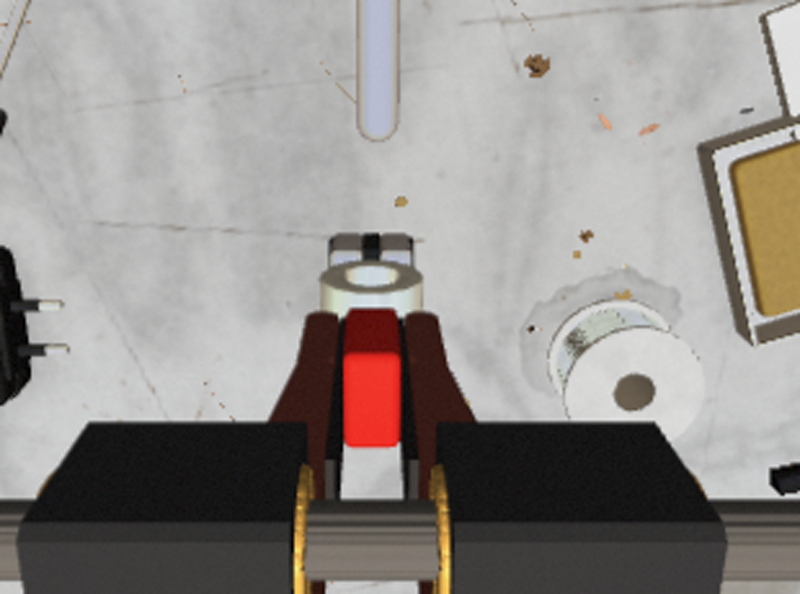

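The carrier is held square, with its barrel at cols 320-422 and the bore centre near (372,273). The rod runs parallel to it at cols 357-399, tip (378,140), so the rod is about 1.6 mm further to the right (+x). I'll correct for that and check the height.

```bash
python3 - <<'E'
from slide import *
st,im=pickle.load(open("e.pkl","rb")); p,T=campose("wrist",st)
t=(110+378/2.58,100+140/2.58); 
for rs in ([ray(p,T,t),ray(p0,T0,tip0)],[ray(p,T,t),ray(p1,T1,tip1)],[ray(p,T,t),ray(p0,T0,tip0),ray(p1,T1,tip1)]):
    X,e=tri(rs);print(X.round(1),np.round(e,1))
print(pose(0)[0]-[0,0,96])
b=(110+372/2.58,100+273/2.58); print("bore front seen, rod plane",onz(p,T,b,116), "expected",pose(-45+14)[0])
E
```

```text
[516.7 -85.8 111.5] [0.1 0.1]
[516.9 -85.5 111.1] [0.3 0.3]
[516.7 -85.6 110.8] [0.4 0.2 0.4]
[515.27185059 -86.04012299 110.        ]
bore front seen, rod plane [ 511.65642694 -117.66795425  116.        ] expected [ 511.6491394  -116.82771301  206.        ]
```

```bash
cat >> slide.py <<'E'
TD=(cI-tip)@nI*-1
def dz(s):
    P,_=pose(s); return 1.0*abs((P[:2]-cI)@nI)/abs(TD)
def rd(n=4):
    a=[]
    for _ in range(n): 
        env.hold(.02); q=env.read_state(); a.append(np.r_[q["force"],q["wrist_torque"]])
    return np.mean(a,0),q
def run(S,ds,s_end,rate=40,fs=12,kf=.06,ky=.0,verbose=True):
    """S: dict s,off(world),dyaw,base"""
    while S["s"]<s_end-1e-6:
        sn=min(S["s"]+ds,s_end); P,y=pose(sn,S["off"]+[0,0,dz(sn)],S["dyaw"])
        hit=env.move_l(P,rot=down(y),rate=rate,f_stop=fs)
        f,q=rd(); f=f-S["base"]; t=np.array([np.cos(y),np.sin(y)]);n=np.array([t[1],-t[0]])
        ft,fn,fz,tz=f[:2]@t,f[:2]@n,f[2],f[5]
        if verbose: print(f"s={sn:.1f} hit={hit} ft={ft:.1f} fn={fn:.1f} fz={fz:.1f} tq={f[3:].round(2)} off={S['off'].round(2)} dy={np.degrees(S['dyaw']):.1f} w={q['width']:.1f} t={q['time_s']:.1f}")
        if hit: return False
        S["s"]=sn
        c=np.array([*(n*fn),fz]); c[abs(c)<.8*0]=0
        if np.hypot(fn,fz)>1.5: S["off"]=S["off"]+np.clip(kf*c,-.5,.5)
        if abs(tz)>.08: S["dyaw"]+=np.clip(ky*tz,-.02,.02)
    return True
E
python3 - <<'E'
from slide import *
f,q=rd(8); print(f.round(2))
S=dict(s=-45.,off=np.array([1.6,0,0.]),dyaw=0.,base=f)
P,y=pose(-45,S["off"]+[0,0,dz(-45)]); env.move_l(P,rot=down(y),rate=60)
S["base"],_=rd(8); print(S["base"].round(2))
ok=run(S,12,-15,rate=60); ok=ok and run(S,6,0) and run(S,10,55)
print(ok); pickle.dump(S,open("S.pkl","wb"))
E
```

```text
[-0.37  0.18 -0.88 -0.03 -0.06  0.02]
[ 0.06  0.17 -0.97 -0.03 -0.1  -0.01]
s=-33.0 hit=False ft=-0.6 fn=-0.5 fz=0.1 tq=[ 0.01  0.03 -0.01] off=[1.6 0.  0. ] dy=0.0 w=11.9 t=11.5
s=-21.0 hit=False ft=-0.3 fn=-0.1 fz=0.5 tq=[-0.02  0.06  0.02] off=[1.6 0.  0. ] dy=0.0 w=11.4 t=11.9
s=-15.0 hit=False ft=-0.1 fn=-0.0 fz=0.0 tq=[ 0.01  0.04 -0.03] off=[1.6 0.  0. ] dy=0.0 w=11.8 t=12.2
s=-9.0 hit=False ft=0.1 fn=-0.4 fz=-0.6 tq=[0.03 0.03 0.01] off=[1.6 0.  0. ] dy=0.0 w=11.9 t=12.6
s=-3.0 hit=False ft=0.1 fn=-0.1 fz=-0.3 tq=[ 0.06  0.01 -0.01] off=[1.6 0.  0. ] dy=0.0 w=11.8 t=13.0
s=0.0 hit=False ft=0.5 fn=0.3 fz=-0.3 tq=[0.07 0.02 0.  ] off=[1.6 0.  0. ] dy=0.0 w=11.9 t=13.3
s=10.0 hit=False ft=0.3 fn=-0.2 fz=-0.0 tq=[0.07 0.01 0.01] off=[1.6 0.  0. ] dy=0.0 w=11.8 t=13.7
s=20.0 hit=False ft=0.3 fn=0.3 fz=-0.2 tq=[ 0.04 -0.01 -0.  ] off=[1.6 0.  0. ] dy=0.0 w=11.4 t=14.2
s=30.0 hit=False ft=0.3 fn=0.3 fz=0.1 tq=[0.03 0.03 0.01] off=[1.6 0.  0. ] dy=0.0 w=11.9 t=14.7
s=40.0 hit=False ft=-0.2 fn=0.1 fz=0.0 tq=[0.01 0.02 0.01] off=[1.6 0.  0. ] dy=0.0 w=11.8 t=15.1
s=50.0 hit=False ft=0.0 fn=-0.2 fz=0.5 tq=[-0.    0.03 -0.  ] off=[1.6 0.  0. ] dy=0.0 w=11.8 t=15.6
s=55.0 hit=False ft=0.1 fn=-0.4 fz=0.0 tq=[0.   0.03 0.01] off=[1.6 0.  0. ] dy=0.0 w=11.6 t=15.9
True
```

Threaded without contact. Now I feel for the centre of the play just before the bend.

```bash
cat >> slide.py <<'E'
def probe(S,dirs="nz",reach=3.5,fs=3,rate=10):
    P,y=pose(S["s"],S["off"]+[0,0,dz(S["s"])],S["dyaw"]); n=np.array([np.sin(y),-np.cos(y),0]); res={}
    for d in dirs:
        v=n if d=="n" else np.array([0,0,1.]); c=[]
        for sg in (1,-1):
            hit=env.move_l(P+sg*reach*v,rate=rate,f_stop=fs); x=(env.read_state()["tool_pos"]-P)@v; c.append((round(x,2),hit)); env.move_l(P,rate=30)
        res[d]=c
        if c[0][1] and c[1][1]:
            m=(c[0][0]+c[1][0])/2; S["off"]=S["off"]+m*v; P=P+m*v; env.move_l(P,rate=30)
    f,q=rd(6); print("probe s=%.1f"%S["s"],res,"off",S["off"].round(2),"f",(f-S["base"]).round(2),"t",q["time_s"])
E
python3 - <<'E'
from slide import *
S=pickle.load(open("S.pkl","rb"))
probe(S); pickle.dump(S,open("S.pkl","wb"))
E
```

```text
probe s=55.0 {'n': [(np.float64(1.7), True), (np.float64(-1.9), True)], 'z': [(np.float64(2.34), True), (np.float64(-3.59), False)]} off [1.5  0.01 0.  ] f [ 0.17 -0.33  0.23 -0.    0.02  0.01] t 18.8083
```

```bash
python3 - <<'E'
from slide import *
S=pickle.load(open("S.pkl","rb"))
P,y=pose(S["s"],S["off"]+[0,0,dz(S["s"])])
for z in (1.5,2.2,2.6,0,-1.5,-2.5,-3.5,-4.5,0):
    env.move_l(P+[0,0,z],rate=20,f_stop=8); f,q=rd(5); print(z,(f-S["base"]).round(2),q["tool_pos"][2].round(2)-P[2].round(2),q["width"].round(2),q["time_s"])
E
```

```text
Traceback (most recent call last):
AttributeError: 'float' object has no attribute 'round'
```

```bash
python3 - <<'E'
from slide import *
S=pickle.load(open("S.pkl","rb"))
P,y=pose(S["s"],S["off"]+[0,0,dz(S["s"])])
for z in (1.5,2.2,2.6,0,-1.5,-2.5,-3.5,-4.5,0):
    env.move_l(P+[0,0,z],rate=20,f_stop=8); f,q=rd(5); print(z,(f-S["base"]).round(2),round(q["tool_pos"][2]-P[2],2),round(q["time_s"],1))
E
```

```text
1.5 [-0.25 -0.51 -1.59 -0.05  0.12 -0.02] 1.42 19.5
2.2 [-0.49 -0.7  -2.88 -0.05  0.11  0.01] 2.09 19.8
2.6 [-0.76 -0.38 -3.33 -0.09  0.19 -0.  ] 2.51 20.1
0 [-0.26  0.05  0.16  0.01  0.02 -0.01] 0.3 20.5
-1.5 [-0.12 -0.07 -0.08  0.02  0.02  0.01] -1.46 20.8
-2.5 [-0.12 -0.27  0.13  0.    0.01  0.01] -2.54 21.2
-3.5 [-0.08 -0.21  0.56  0.01  0.01  0.02] -3.51 21.5
-4.5 [-0.52 -0.24  1.26  0.01  0.03 -0.01] -4.42 21.8
0 [-0.14 -0.27 -0.09  0.    0.04 -0.01] 0.0 22.3
```

The vertical play centre is 1.25 mm lower (contact at +0.7 and -3.2), so the tip sits a little low. I'll update the height model and enter the bend in small steps.

```bash
python3 - <<'E'
s=open("slide.py").read()
s=s.replace("return 1.0*abs((P[:2]-cI)@nI)/abs(TD)","return 0.6-K*abs((P[:2]-cI)@nI)/abs(TD)").replace("TD=(cI","K=1.4\nTD=(cI")
open("slide.py","w").write(s)
E
python3 - <<'E'
from slide import *
S=pickle.load(open("S.pkl","rb")); print("dz55",dz(55),dz(L2))
ok=run(S,5,90,rate=30,fs=10,kf=.1,ky=.03)
print(ok); pickle.dump(S,open("S.pkl","wb"))
E
```

```text
dz55 -0.08693810252979772 0.5999998140028439
s=60.0 hit=False ft=-0.5 fn=0.3 fz=0.1 tq=[-0.02  0.02 -0.01] off=[1.5  0.01 0.  ] dy=0.0 w=11.8 t=22.7
s=65.0 hit=False ft=-0.4 fn=0.3 fz=0.6 tq=[ 0.01  0.04 -0.02] off=[1.5  0.01 0.  ] dy=0.0 w=11.7 t=23.1
s=70.0 hit=False ft=-0.3 fn=-0.1 fz=0.2 tq=[0.   0.   0.01] off=[1.5  0.01 0.  ] dy=0.0 w=12.1 t=23.4
s=75.0 hit=False ft=-0.4 fn=0.1 fz=0.1 tq=[-0.01  0.04  0.01] off=[1.5  0.01 0.  ] dy=0.0 w=11.9 t=23.8
s=80.0 hit=False ft=-0.4 fn=-0.3 fz=0.3 tq=[0.02 0.01 0.03] off=[1.5  0.01 0.  ] dy=0.0 w=11.6 t=24.2
s=85.0 hit=False ft=-0.2 fn=0.0 fz=-0.3 tq=[ 0.04 -0.04  0.01] off=[1.5  0.01 0.  ] dy=0.0 w=11.9 t=24.6
s=90.0 hit=False ft=-0.2 fn=0.7 fz=0.0 tq=[ 0.02 -0.05 -0.01] off=[1.5  0.01 0.  ] dy=0.0 w=12.0 t=25.0
True
```

```bash
python3 - <<'E'
from slide import *
S=pickle.load(open("S.pkl","rb"))
ok=run(S,5,100,rate=30,fs=10,kf=.1,ky=.03)
if ok: probe(S,"n",2.,2.5); ok=run(S,5,120,rate=30,fs=10,kf=.1,ky=.03)
if ok: probe(S,"n",2.,2.5)
print(ok); pickle.dump(S,open("S.pkl","wb"))
E
```

```text
s=95.0 hit=False ft=-0.1 fn=0.4 fz=-0.1 tq=[ 0.02 -0.03 -0.  ] off=[1.5  0.01 0.  ] dy=0.0 w=12.0 t=25.4
s=100.0 hit=False ft=0.1 fn=0.3 fz=0.0 tq=[0.01 0.02 0.02] off=[1.5  0.01 0.  ] dy=0.0 w=11.7 t=25.7
probe s=100.0 {'n': [(np.float64(1.33), True), (np.float64(-0.53), True)]} off [ 1.8  -0.25  0.  ] f [ 0.18 -0.28 -0.18  0.02  0.04  0.02] t 27.075
s=105.0 hit=False ft=-0.1 fn=0.3 fz=0.2 tq=[ 0.    0.08 -0.01] off=[ 1.8  -0.25  0.  ] dy=0.0 w=12.1 t=27.5
s=110.0 hit=False ft=-0.3 fn=0.1 fz=0.5 tq=[0.02 0.09 0.02] off=[ 1.8  -0.25  0.  ] dy=0.0 w=12.3 t=27.8
s=115.0 hit=False ft=-0.5 fn=-0.4 fz=0.1 tq=[0.03 0.09 0.  ] off=[ 1.8  -0.25  0.  ] dy=0.0 w=11.7 t=28.2
s=120.0 hit=False ft=-0.3 fn=0.4 fz=0.2 tq=[ 0.04  0.11 -0.02] off=[ 1.8  -0.25  0.  ] dy=0.0 w=11.6 t=28.6
probe s=120.0 {'n': [(np.float64(0.82), True), (np.float64(-1.45), True)]} off [1.66 0.03 0.  ] f [-0.38 -0.23  0.    0.02  0.11 -0.01] t 29.9333
True
```

Excellent. Continue round to the inner leg and up to the boss, gently near the end.

```bash
python3 - <<'E'
from slide import *
S=pickle.load(open("S.pkl","rb"))
ok=run(S,5,155,rate=30,fs=10,kf=.1,ky=.03)
if ok: probe(S,"nz",3.5,2.5); ok=run(S,10,190,rate=40,fs=8,kf=.1,ky=.03)
print(ok,L2+66); pickle.dump(S,open("S.pkl","wb"))
E
```

```text
s=125.0 hit=False ft=-0.2 fn=0.3 fz=0.1 tq=[ 0.04  0.12 -0.01] off=[1.66 0.03 0.  ] dy=0.0 w=11.9 t=30.3
s=130.0 hit=False ft=-0.3 fn=0.0 fz=-0.2 tq=[0.04 0.11 0.03] off=[1.66 0.03 0.  ] dy=0.0 w=11.8 t=30.7
s=135.0 hit=False ft=-0.1 fn=-0.3 fz=-0.0 tq=[0.05 0.08 0.03] off=[1.66 0.03 0.  ] dy=0.0 w=12.0 t=31.1
s=140.0 hit=False ft=-0.3 fn=-0.1 fz=-0.2 tq=[ 0.04  0.11 -0.01] off=[1.66 0.03 0.  ] dy=0.0 w=11.9 t=31.5
s=145.0 hit=False ft=0.5 fn=0.2 fz=0.0 tq=[0.05 0.1  0.04] off=[1.66 0.03 0.  ] dy=0.0 w=12.0 t=31.9
s=150.0 hit=False ft=-0.5 fn=-0.2 fz=-0.7 tq=[0.08 0.12 0.02] off=[1.66 0.03 0.  ] dy=0.0 w=12.0 t=32.2
s=155.0 hit=False ft=-0.1 fn=0.0 fz=-0.1 tq=[ 0.04  0.1  -0.  ] off=[1.66 0.03 0.  ] dy=0.0 w=11.8 t=32.6
probe s=155.0 {'n': [(np.float64(0.63), True), (np.float64(-3.49), False)], 'z': [(np.float64(0.89), True), (np.float64(-3.04), True)]} off [ 1.66  0.03 -1.08] f [ 0.17 -0.26  0.24  0.03  0.11 -0.01] t 35.35
s=165.0 hit=False ft=0.2 fn=0.3 fz=0.3 tq=[0.05 0.11 0.03] off=[ 1.66  0.03 -1.08] dy=0.0 w=11.7 t=35.8
s=175.0 hit=False ft=-0.3 fn=0.3 fz=-0.1 tq=[0.03 0.1  0.03] off=[ 1.66  0.03 -1.08] dy=0.0 w=11.7 t=36.3
s=185.0 hit=False ft=0.2 fn=0.3 fz=-0.0 tq=[0.05 0.1  0.02] off=[ 1.66  0.03 -1.08] dy=0.0 w=11.7 t=36.8
s=190.0 hit=False ft=-0.1 fn=0.6 fz=0.2 tq=[0.04 0.12 0.02] off=[ 1.66  0.03 -1.08] dy=0.0 w=11.8 t=37.1
True 201.3877
```

```bash
python3 - <<'E'
from slide import *
S=pickle.load(open("S.pkl","rb"))
S["off"]=S["off"]+[-.17,1.19,0]
P,y=pose(190,S["off"]+[0,0,dz(190)]); env.move_l(P,rate=20)
P,y=pose(212,S["off"]+[0,0,dz(212)])
hit=env.move_l(P,rate=15,f_stop=5); f,q=rd(6); f-=S["base"]
t=np.array([np.cos(y),np.sin(y)]); print(hit,"s",212+(q["tool_pos"]-P)[:2]@t,f.round(2),"ft",f[:2]@t,q["time_s"],q["tool_pos"])
print("dist to seat_guess along",(seat_guess-q["tool_pos"][:2])@vI)
st=q; im=viewer.camera("wrist"); side=viewer.camera("side"); pickle.dump((st,im),open("f.pkl","wb"))
cv2.imwrite("pics/f.png",np.hstack([cv2.resize(im[80:290,130:380],(400,336)),cv2.resize(side[160:250,230:337],(400,336),interpolation=cv2.INTER_CUBIC)]))
E
```

```text
True s 203.11691593285366 [ 0.06 -0.11  0.31  0.05  0.09  0.01] ft 0.03789342249443288 38.3833 [634.21585127  37.50067098 204.4310106 ]
dist to seat_guess along 13.861829655971176
```

View pics/f.png

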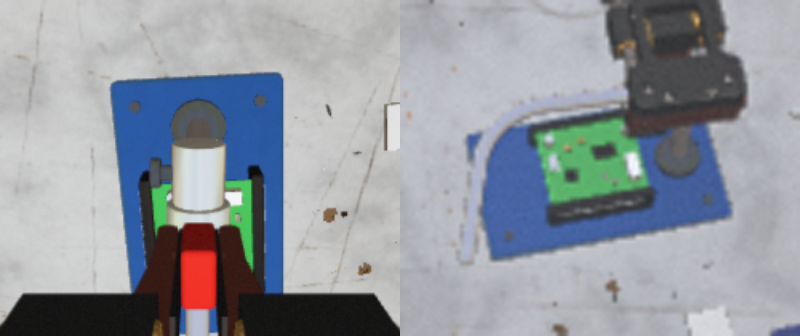

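The carrier's barrel meets the boss at about (198,205) in the left half, and the contact at 13.9 mm from the seat matches the expected 14. I'll press lightly once more, lower it onto the rod, release, lift away and check.

```bash
python3 - <<'E'
from slide import *
S=pickle.load(open("S.pkl","rb"))
t=np.array([*vI,0]); p=env.read_state()["tool_pos"]
hit=env.move_l(p+[0,0,-1.8],rate=15,f_stop=4); print("down",hit)
p=env.read_state()["tool_pos"]
hit=env.move_l(p+4*t,rate=8,f_stop=4); f,q=rd(6); print("fwd",hit,(q["tool_pos"]-p)@t,(f-S["base"]).round(2),"to seat",(seat_guess-q["tool_pos"][:2])@vI)
set_gripper(30); f,q=rd(3); print(f.round(2),q["width"])
p=q["tool_pos"]; env.move_l(p+[0,0,60],rate=80); env.move_l(p+[-20,0,130],rate=150); env.hold(.5)
st=env.read_state(); im=viewer.camera("wrist"); pickle.dump((st,im),open("g.pkl","wb")); sc=viewer.camera("scene")
print(st["time_s"],st["tool_pos"])
cv2.imwrite("pics/g.png",np.hstack([cv2.resize(im[60:290,130:380],(400,368),interpolation=cv2.INTER_CUBIC),cv2.resize(sc[140:250,230:350],(400,368),interpolation=cv2.INTER_CUBIC)]))
E
```

```text
down True
fwd True 0.24409576207465958 [-1.39 -0.72  5.87  0.02  0.29  0.01] to seat 13.571918596363526
[ 0.05 -0.37 -0.23  0.03  0.03 -0.01] 30.267638571777887
41.7083 [614.13045527  37.51582842 333.02477932]
```

View pics/g.png

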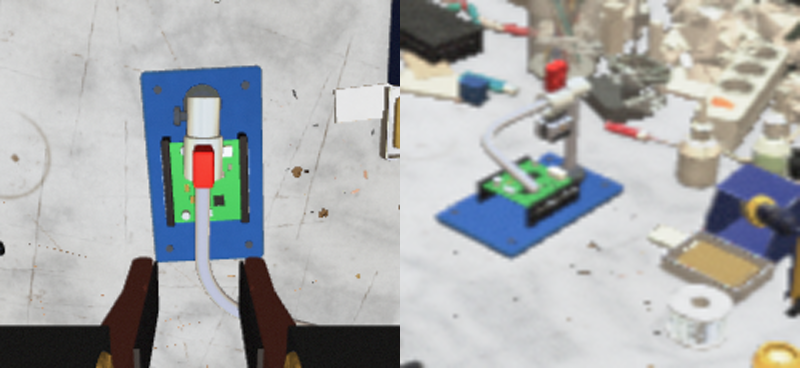

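It hangs clip-down over the board with the barrel against the boss, which meet at about (204,137). To be certain it is fully home, I regrip it once and push gently along the rod.

```bash
python3 - <<'E'
from slide import *
t=np.array([*vI,0]); p=env.read_state()["tool_pos"]-[-20,0,130]
env.move_l(p+[0,0,40],rate=150); env.move_l(p+[0,0,1],rate=60,f_stop=8)
set_gripper(5); env.move_l(env.read_state()["tool_pos"]+[0,0,.4],rate=20); b,q=rd(6); print("w",q["width"],b.round(2))
p=q["tool_pos"]
for k in range(1,9):
    hit=env.move_l(p+.4*k*t,rate=8,f_stop=10); f,q=rd(4); f=f-b; print(k,hit,round((q["tool_pos"]-p)@t,2),"ft",round(f[:3]@t,2),"fz",round(f[2],2))
    if hit or f[:3]@t<-5: break
set_gripper(30); q=env.read_state(); p=q["tool_pos"]; print("to seat",(seat_guess-p[:2])@vI)
env.move_l(p+[0,0,60],rate=80); env.move_l(p+[-20,0,130],rate=150); env.hold(.5)
st=env.read_state(); im=viewer.camera("wrist"); cv2.imwrite("pics/g2.png",cv2.resize(im[105:205,195:320],(800,600),interpolation=cv2.INTER_CUBIC)); print(st["time_s"])
E
```

```text
w 12.161565789975436 [-0.29 -0.02 -1.29  0.03  0.01 -0.01]
1 False 0.39 ft 0.14 fz 0.5
2 False 0.82 ft -0.05 fz 0.11
3 False 0.97 ft -0.69 fz 1.54
4 False 1.13 ft -4.21 fz 2.78
5 False 1.24 ft -5.89 fz 4.34
to seat 11.66670224432577
48.275
```

View pics/g2.png

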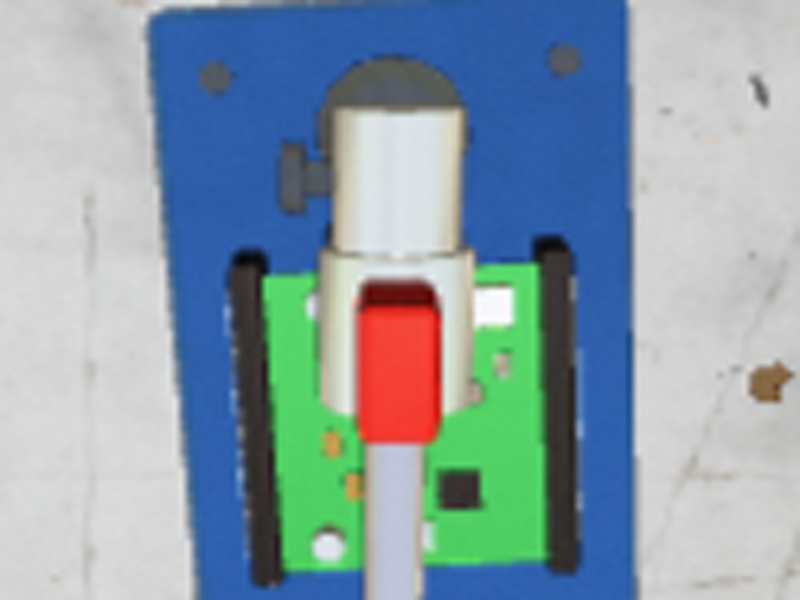

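The barrel now bears flush on the boss at about (397,252), the push met firm resistance, and nothing touches the carrier. Handing in.

```bash
python3 -c "
from station import workorder
print(workorder.sign_off())"
```

```text
the job is handed in; nothing more can be done
None
```

The carrier is threaded round the bend and seated flush against the boss. It is released with its clip hanging over the board, and I handed the job in at about 48 s of the 69 s allowed.

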